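Latch the capacitor can into the drive's spring shaft

ROBOT

A 6-joint arm with a two-finger parallel gripper is mounted at the origin on the work surface. World frame = base frame: x ahead of the robot, y to its left, z up, the work surface at z = 0. Lengths are in m, angles in rad, forces in N, time in s.
With the tool pointing down it reaches from about 0.275 to 0.85 m from the base axis. Payload 19 kg.
Tool frame: the origin (TCP) lies on the centre line of the jaws, within the pads' length; the fingertips stand 22 mm ahead of it and the grasp point (between the pads) lies 3 mm ahead of it; z points along the fingers, y is the direction in which the jaws open and shut (so a half turn about z gives the same grasp; the last joint's range is limited). The gripper opens to 85 mm and grips with 20 to 120 N. Pads are 22 mm wide; open, the fingers measure 114 mm over their backs; the gripper's body (76 mm by 85 mm) begins 54 mm behind the grasp point. The pads swing forward as they close: fully open they stand 13 mm farther back than shut.
Start: joints at [-1.401, 0.15, 1.437, -0, 1.554, -0.134], TCP at [0.172, -0.549, 0.253] pointing down, gripper open.
Joint ranges: [-2.8, 2.8], [-0.68, 2.1], [0.12, 2.68], [-1.39, 4.53], [0.16, 2.79], [-2.81, 2.81]. Speed limits (rad/s): [1.89, 1.89, 2.22, 3.01, 3.01, 3.01].

INTERFACE

Orientations are given as a unit quaternion [x, y, z, w].
In Python, from station import get_state, capture, calibration, sign_off, search_frame gives the robot as it stands.
- The arm moves only by the shell command python3 -m creep 'ROWS' [FORCE]. ROWS is JSON, one flat list of numbers, 5 for each row, row after row: the closure, from 0 (fully open) to 1 (shut), then the shift along the tool's x, y, z in mm, then the turn about the tool's z in rad. A call has 1 to 20 rows; each row is the pose to reach, as a shift and turn from the pose measured when the call began, along the tool's axes at that moment; what a row does not reach only later rows make up. A row lasts 1/8 s, in which the tool goes at most 62.5 mm and 10.7 degrees, less where a joint would pass 70% of its speed; a pose out of reach is approached as far as the arm can. A call with a gripper value outside its range is refused whole. The fingers move at their own pace and stop on an object; FORCE is the grip in N (left out, the last holds). Time passes only in rows, so rows that repeat a pose let the fingers close. It gives the time, the measured TCP pose, the force and the opening at its end, in the units of the state.
- get_state(): the state, without advancing time (a new reading comes with each control period).
- capture(name): name is "side" or "top"; returns the picture (420x560x3 uint8, blue, green, red); there is no depth.
- calibration(name): a dict with "mtx" (3x3 intrinsics, pixels), "pose" (4x4, takes a point from camera to world coordinates). Camera axes: x right, y down, z forward; pixel columns grow to the right and rows downward; lengths in m; the calibration is good to about 2 mm. A picture is of the moment at which its call begins. calibration takes no time and is no camera call.
- sign_off(): hands the job in, once; it reports no verdict.
Trained networks look in the newest picture that a camera, given by its name, has taken for a name from the list of things; names that differ only in an ending like _2 or _b are one class to them, and where a whole thing is asked for, a point or a joint stands for the part that bears it (a point fixed in the world has none). Each returns a list of dicts, best first, with "score" (0 to 1); they miss things now and then, are a little off and sometimes report something else, mostly with a low value. They report only what shows in the picture. A call takes as long as a camera call. They do not tell look-alikes from the thing itself.
- search_frame(camera, query): "box" ([left, top, width, height] in pixels, round what is visible of it).
The state is a dict: "t": time; "joint_pos": joint angles; "qd": joint speeds; "effort": joint torques, N m; "eef_pos": TCP position; "tcp_rot": TCP orientation; "wrist_force": force on the tool from outside, world axes, zero at the start; "ft_torque": the same for the moment, N m; "gripper_width": finger opening in m.
Only numpy, scipy, OpenCV 4.12 (cv2) and the standard library are available. Lean on these libraries where they do the work, as an engineer would, in place of code of your own. Each camera call takes 0.05 s, during which the arm holds its last target.

TASK

Fit the slimmer of the two capacitor cans into the square spring-loaded shaft in the top of the power unit: push it straight down against the spring until the two side latches snap over its shoulder, then let go so that it stays down. Leave the wider can standing where it is.

Things in the scene. Friction and masses are not known exactly. Their poses are not given: they have to be found in the camera images.
- can_slim: Bare aluminium capacitor can with a black band, standing upright: round body 56 mm in diameter and 60 mm tall, with a flat top (the shoulder) from which a black round grip knob, 20 mm in diameter and 45 mm tall, rises on the axis (105 mm tall in all). Origin: centre of the underside; z up along the axis. About 0.18 to 0.35 kg. The one to fit; its foot is chamfered by 6 mm.
- can_wide: Bare aluminium capacitor can with a black band, standing upright: round body 88 mm in diameter and 60 mm tall, with a flat top (the shoulder) from which a black round grip knob, 20 mm in diameter and 45 mm tall, rises on the axis (105 mm tall in all). Origin: centre of the underside; z up along the axis. About 0.45 kg. Too wide for the shaft; leave it.
- shaft_mouth (a point): Centre of the square shaft's mouth (74 x 74 mm, y sides flared), in the flat top of the fixed grey power unit (220 x 160 x 110 mm). z up; x through two black latch towers 32 mm tall, 42 mm from the axis. Sprung steel latches reach in to 15 mm from the axis, undersides 2 mm above this point, sloped above: a can pushed in parts them. Close fingers along y: along x they push the latches off.
- ejector (a joint): Sprung aluminium plate in the shaft, m pressed down. At 0 its top is 28 mm below the mouth (slim can's shoulder then 32 above). Takes 3.5 N at first, 11 N latched, plus up to 3 N of rubbing; hard stop at 0.036. Latches snap over the shoulder past 0.030: push until the shoulder is 2 to 3 mm below the mouth (0.034 to 0.035). Let go, it rests under the latches at 0.030; else it springs back.
Things that resemble listed ones, but are neither listed nor needed, are in the scene too. What is shaped like the can_slim but yellow is not meant. What is shaped like the can_wide but turquoise is not meant.

How it is judged:
By the outcome, as a careful person would: the job done as asked, in the order asked, and still so for the second after the job is handed in, with the robot touching nothing.
It also fails if it takes over 40 s, if anything falls off the work surface, if the arm or the gripper's body presses on something with over 40 N, if the wrist force passes 120 N, or if a joint passes its speed limit or range.

## Working session

There is one attempt and no reset: what is moved stays moved. The work goes in short steps, Python scripts to look and compute and a shell command to move; the robot and the scene stay as the last step left them, time stands still between calls to the robot, and variables do not carry over. Pictures are saved under pics/ and viewed, and the job is handed in when it is done.

```bash
mkdir -p pics
cat > h.py <<'E'
import numpy as np,cv2
from station import *
def ray(c,u,v):
    k=calibration(c);M=np.array(k["mtx"]);P=np.array(k["pose"])
    d=P[:3,:3]@np.linalg.inv(M)@np.array([u,v,1.]);return P[:3,3],d
def onz(c,u,v,z):
    o,d=ray(c,u,v);return o+d*(z-o[2])/d[2]
def proj(c,p):
    k=calibration(c);M=np.array(k["mtx"]);P=np.array(k["pose"])
    q=M@(P[:3,:3].T@(np.array(p)-P[:3,3]));return q[:2]/q[2]
E
python3 - <<'E'
from h import *
for c in("top","side"):
    cv2.imwrite(f"pics/{c}1.png",capture(c))
    for n in("can_slim","can_wide","shaft_mouth","ejector"):
        try:print(c,n,search_frame(c,n))
        except Exception as e:print(c,n,e)
    print(np.round(calibration(c)["pose"],3).tolist(),calibration(c)["mtx"])
print(get_state())
E
```

```text
top can_slim [{'box': [255.1, 244.0, 19.3, 28.3], 'score': 0.91}, {'box': [265.3, 203.4, 21.3, 26.5], 'score': 0.62}]
top can_wide [{'box': [175.0, 163.5, 40.4, 38.4], 'score': 0.9}, {'box': [114.5, 177.5, 44.1, 40.7], 'score': 0.64}]
top shaft_mouth [{'box': [381.8, 114.6, 90.4, 105.3], 'score': 0.93}]
top ejector [{'box': [419.3, 151.0, 25.0, 27.8], 'score': 0.94}]
[[-0.017, -0.992, 0.126, 0.346], [-1.0, 0.016, -0.008, 0.114], [0.006, -0.126, -0.992, 1.035], [0.0, 0.0, 0.0, 1.0]] [[426.84844999   0.         279.03552457]
 [  0.         426.84844999 209.71255839]
 [  0.           0.           1.        ]]
side can_slim [{'box': [302.4, 236.1, 29.8, 48.1], 'score': 0.7}, {'box': [263.4, 214.4, 26.5, 46.8], 'score': 0.6}]
side can_wide [{'box': [170.2, 254.3, 46.2, 60.4], 'score': 0.96}, {'box': [132.7, 303.9, 58.8, 73.6], 'score': 0.69}]
side shaft_mouth [{'box': [250.2, 133.7, 92.7, 72.0], 'score': 0.61}]
side ejector [{'box': [293.3, 154.8, 7.0, 3.2], 'score': 0.53}]
[[-0.902, -0.239, 0.36, 0.158], [-0.431, 0.46, -0.776, 0.76], [0.02, -0.855, -0.518, 0.551], [0.0, 0.0, 0.0, 1.0]] [[392.92168577   0.         279.6392698 ]
 [  0.         392.92168577 209.58503882]
 [  0.           0.           1.        ]]
{'t': 0.5, 'joint_pos': array([-1.40098531e+00,  1.50501973e-01,  1.43743352e+00, -3.41325074e-06,
        1.55378887e+00, -1.33986661e-01]), 'qd': array([-9.10241334e-04, -7.63364666e-05,  8.24751382e-05,  5.43667981e-04,
       -8.96093799e-05,  1.89487071e-03]), 'effort': array([-2.73256919e-03, -7.12304592e+01, -5.70725441e+01, -1.92961875e-04,
        1.91436076e-03,  7.32164085e-05]), 'eef_pos': array([ 0.17199012, -0.54863616,  0.25324874]), 'tcp_rot': array([ 9.88485530e-01,  1.51315407e-01, -2.88562665e-06, -6.58127774e-05]), 'wrist_force': array([0.8602421 , 0.29875165, 0.28239506]), 'ft_torque': array([0.01252758, 0.01337629, 0.01190831]), 'gripper_width': 0.08525748070496697}
```

View pics/top1.png

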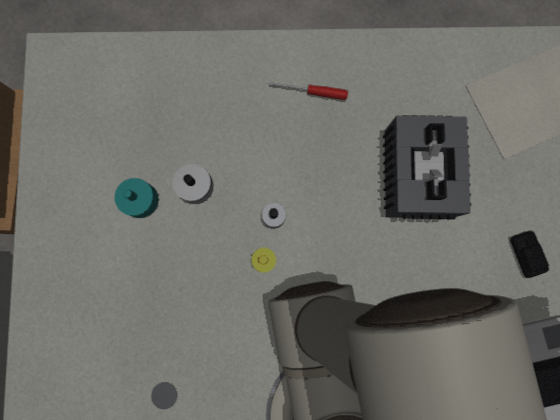

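View pics/side1.png

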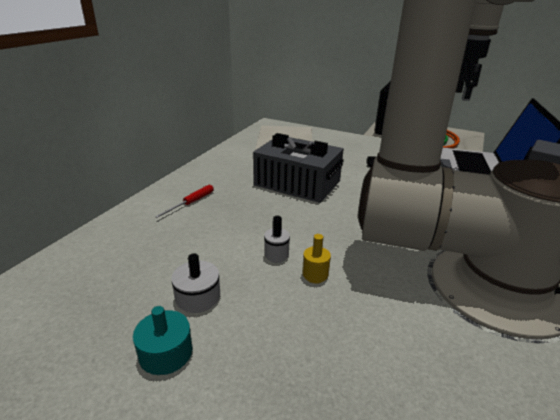

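The top view shows the slim aluminium can at about (273,215), with the yellow look-alike at (263,260). The wide can is at (192,183), and the shaft is at about (433,166) with its latch towers above and below it. The side view agrees. Next I zoom in.

Run:
```python
from h import *
a=cv2.imread("pics/top1.png");b=cv2.imread("pics/side1.png")
A=cv2.resize(a[105:230,370:480],None,fx=5,fy=4.8*1.0,interpolation=cv2.INTER_CUBIC)
A=cv2.resize(a[105:225,370:480],None,fx=5,fy=5,interpolation=cv2.INTER_CUBIC)
B=cv2.resize(a[195:235,255:295],None,fx=6,fy=6,interpolation=cv2.INTER_CUBIC)
o=np.zeros((600,800,3),np.uint8);o[:600,:550]=A;o[:240,555:795]=B
C=cv2.resize(b[205:270,257:297],None,fx=5,fy=5,interpolation=cv2.INTER_CUBIC);o[250:575,555:755]=C
cv2.imwrite("pics/z1.png",o)
for z in(.06,.105):print(onz("top",273.5,214,z))
```

```text
[0.46006764 0.11911296 0.06      ]
[0.45479651 0.11888188 0.105     ]
```

View pics/z1.png

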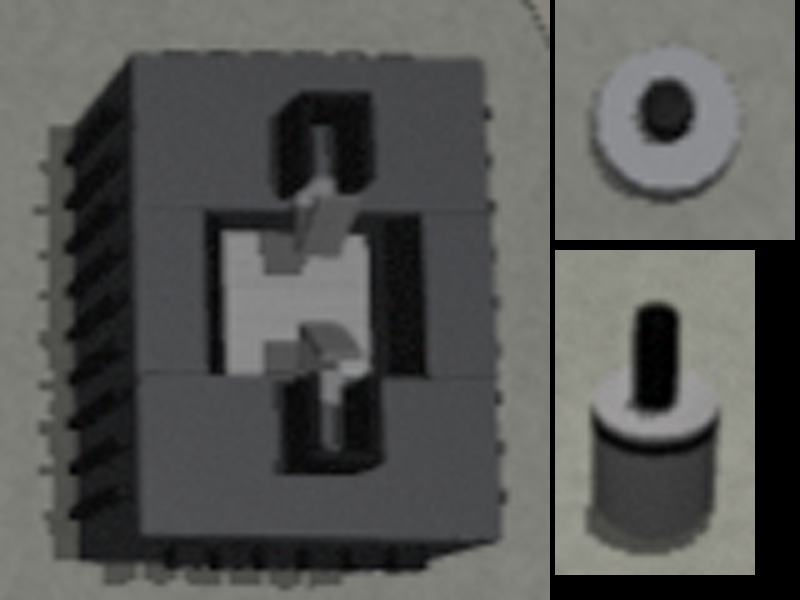

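Run:
```python
from h import *
def Z(p,z): return onz("top",370+(p[0]+.5)/5-.5,105+(p[1]+.5)/5-.5,z)
for n,P in(("unit",[(133,57),(484,57),(501,539),(140,535)]),("mouth",[(205,212),(420,212),(428,376),(209,374)])):
    Q=np.array([Z(p,.11) for p in P]);print(n,Q.round(4).tolist(),Q.mean(0).round(4))
    print([round(float(np.linalg.norm(Q[i]-Q[(i+1)%4])),4) for i in range(4)],[np.degrees(np.arctan2(*(Q[(i+1)%4]-Q[i])[[1,0]])).round(2) for i in range(4)])
# towers tops at z=.142: top tower (298..372, 93) bottom tower bottom
a=cv2.imread("pics/top1.png")
def zb(u,v,z):return onz("top",255+(u-555+.5)/6-.5,195+(v+.5)/6-.5,z)
print("shoulder",zb(670,118,.06),"knobtop",zb(667,110,.105))
# side: zoomed knob top (657,312)
o,d=ray("side",257+(657-555+.5)/5-.5,205+(310-250+.5)/5-.5);print("side knobtop",o+d*(.103-o[2])/d[2])
# body left/right edges, shoulder centre
o,d=ray("side",257+(655-555+.5)/5-.5,205+(406-250+.5)/5-.5);print("side shoulder",o+d*(.06-o[2])/d[2])
```

```text
unit [[0.6718, -0.1607, 0.11], [0.6694, -0.3192, 0.11], [0.4507, -0.3107, 0.11], [0.4551, -0.1526, 0.11]] [ 0.5617 -0.2358  0.11  ]
[0.1585, 0.2189, 0.1582, 0.2169] [np.float64(-90.86), np.float64(177.79), np.float64(88.43), np.float64(-2.15)]
mouth [[0.5996, -0.1892, 0.11], [0.5982, -0.2853, 0.11], [0.5237, -0.2837, 0.11], [0.5262, -0.1868, 0.11]] [ 0.5619 -0.2363  0.11  ]
[0.0961, 0.0745, 0.0969, 0.0735] [np.float64(-90.88), np.float64(178.79), np.float64(88.56), np.float64(-1.83)]
shoulder [0.45947959 0.11854717 0.06      ] knobtop [0.45719815 0.11939339 0.105     ]
side knobtop [0.46146972 0.11673436 0.103     ]
side shoulder [0.45721651 0.12585464 0.06      ]
```

```bash
cat >> h.py <<'E'
from scipy.spatial.transform import Rotation as R
def go(x,y,z,yaw):
    s=get_state();r=R.from_quat(s["tcp_rot"]);m=r.as_matrix()
    d=m.T@(np.array([x,y,z])-s["eef_pos"])*1000
    a=np.arctan2(m[1,0],m[0,0])
    print("shift mm",d.round(1),"turn",round(a-np.radians(yaw),4),"| yaw",np.degrees(a).round(2),"tilt z",m[:,2].round(4),"pos",s["eef_pos"].round(4),"F",s["wrist_force"].round(1),"w",round(s["gripper_width"],4),"t",s["t"])
E
python3 -c "
from h import *
go(.459,.1185,.16,-1.7)"
```

```text
shift mm [ 473.4 -550.7   93.3] turn 0.3335 | yaw 17.41 tilt z [-0.e+00  1.e-04 -1.e+00] pos [ 0.172  -0.5486  0.2532] F [0.9 0.3 0.3] w 0.0853 t 0.5
```

```bash
python3 -m creep '[0,473.4,-550.7,0,0.333, 0,473.4,-550.7,0,0.333, 0,473.4,-550.7,0,0.333, 0,473.4,-550.7,0,0.333, 0,473.4,-550.7,0,0.333, 0,473.4,-550.7,0,0.333, 0,473.4,-550.7,0,0.333, 0,473.4,-550.7,0,0.333, 0,473.4,-550.7,0,0.333, 0,473.4,-550.7,0,0.333, 0,473.4,-550.7,0,0.333, 0,473.4,-550.7,0,0.333, 0,473.4,-550.7,40,0.333, 0,473.4,-550.7,80,0.333, 0,473.4,-550.7,93,0.333, 0,473.4,-550.7,93,0.333, 0,473.4,-550.7,93,0.333, 0,473.4,-550.7,93,0.333]' 60
python3 -c "
from h import *
go(.459,.1185,.088,-1.7)
a=capture('top');b=capture('side')
o=np.zeros((480,800,3),np.uint8);o[:480,:400]=cv2.resize(a[160:280,220:320],None,fx=4,fy=4);o[:480,400:]=cv2.resize(b[170:290,227:327],None,fx=4,fy=4);cv2.imwrite('pics/g1.png',o)"
```

```text
t: 2.75
eef_pos: [0.4595, 0.1184, 0.1616]
tcp_rot: [1.0, -0.015, 0.001, -0.0]
wrist_force: [0.1, -0.3, 0.4]
gripper_width: 0.0856
shift mm [-0.6 -0.  73.6] turn 0.0003 | yaw -1.68 tilt z [ 1.9e-03  3.0e-04 -1.0e+00] pos [0.4595 0.1184 0.1616] F [ 0.1 -0.3  0.4] w 0.0856 t 2.75
```

View pics/g1.png

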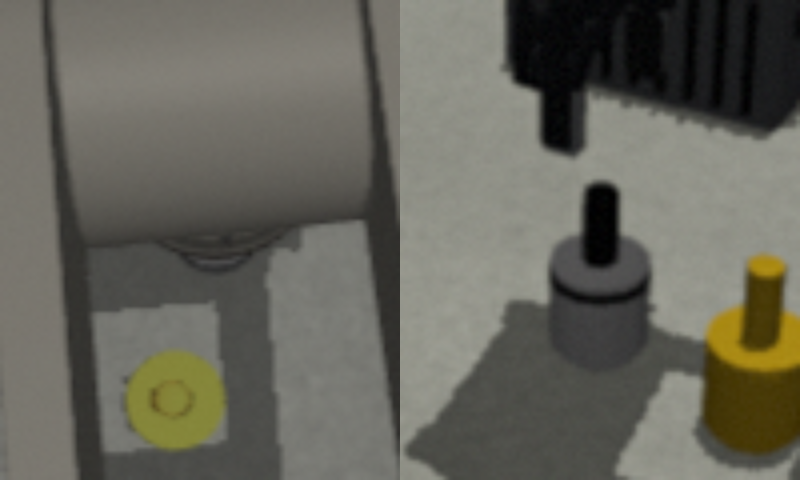

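The slim can stands under the open gripper. In this side crop its knob top is near (600,188), which is full-image (277,217). I'll check that projection before descending.

```bash
python3 -c "
from h import *
for z in(.105,.06,0): print(proj('side',(.459,.1185,z)))
s=get_state();print(proj('side',s['eef_pos']))
print(onz('side',277,217.5,.105))
"
```

```text
[277.69660094 216.48237763]
[277.33573604 233.86883566]
[276.88390623 255.63798049]
[278.06949289 193.36639057]
[0.45854975 0.12283    0.105     ]
```

```bash
python3 -m creep '[0,-0.6,0,30,0, 0,-0.6,0,55,0, 0,-0.6,0,73.6,0, 0,-0.6,0,73.6,0, 0.5,-0.6,0,73.6,0, 0.5,-0.6,0,73.6,0, 1,-0.6,0,73.6,0, 1,-0.6,0,73.6,0, 1,-0.6,0,73.6,0, 1,-0.6,0,73.6,0, 1,-0.6,0,73.6,0, 1,-0.6,0,73.6,0]' 100
python3 -c "
from h import *
go(.459,.1185,.25,-1.7)"
```

```text
t: 4.35
eef_pos: [0.459, 0.1185, 0.0879]
tcp_rot: [1.0, -0.015, 0.001, -0.0]
wrist_force: [-1.1, -0.2, 5.8]
gripper_width: 0.0181
shift mm [   0.3   -0.  -162.1] turn 0.0004 | yaw -1.68 tilt z [ 1.8e-03  3.0e-04 -1.0e+00] pos [0.459  0.1185 0.0879] F [-1.1 -0.2  5.8] w 0.0181 t 4.35
```

```bash
python3 -m creep '[1,0,0,-30,0, 1,0,0,-80,0, 1,0,0,-130,0, 1,0,0,-190,0, 1,0,0,-190,0, 1,0,0,-190,0]'
python3 -c "
from h import *
go(.562,-.236,.28,-1.7)
b=capture('side');cv2.imwrite('pics/l1.png',cv2.resize(b[50:290,150:450],None,fx=2,fy=2))"
```

```text
t: 5.1
eef_pos: [0.4583, 0.1184, 0.2769]
tcp_rot: [1.0, -0.015, 0.0, -0.0]
wrist_force: [-0.1, -0.8, -2.7]
gripper_width: 0.0181
shift mm [114.  351.2  -3.1] turn 0.0003 | yaw -1.68 tilt z [ 7.e-04  2.e-04 -1.e+00] pos [0.4583 0.1184 0.2769] F [-0.1 -0.8 -2.7] w 0.0181 t 5.1
```

View pics/l1.png

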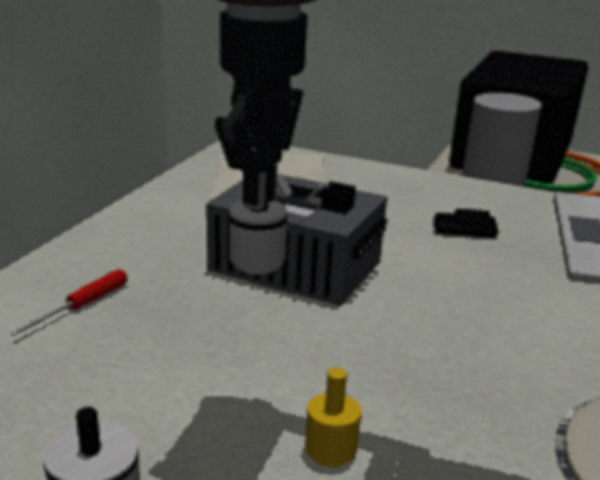

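The can is held upright, with its body at crop (258,235). I'll carry it over the shaft.

```bash
python3 -m creep '[1,20,50,-3,0, 1,40,110,-3,0, 1,60,170,-3,0, 1,80,230,-3,0, 1,95,280,-3,0, 1,108,325,-3,0, 1,114,351.2,-3,0, 1,114,351.2,-3,0, 1,114,351.2,5,0, 1,114,351.2,17,0, 1,114,351.2,17,0, 1,114,351.2,17,0]'
python3 -c "
from h import *
go(.562,-.236,.23,-1.7)
a=capture('top');b=capture('side')
cv2.imwrite('pics/m1a.png',cv2.resize(a[60:240,330:530],None,fx=3,fy=3))
cv2.imwrite('pics/m1b.png',cv2.resize(b[70:220,200:390],None,fx=4,fy=4))
print(proj('side',(.562,-.236,.11)))
"
```

```text
t: 6.65
eef_pos: [0.5618, -0.2356, 0.2595]
tcp_rot: [1.0, -0.014, -0.0, -0.0]
wrist_force: [-0.0, -0.2, -3.3]
gripper_width: 0.0178
shift mm [ 0.2  0.4 29.5] turn 0.0009 | yaw -1.65 tilt z [-3.e-04  0.e+00 -1.e+00] pos [ 0.5618 -0.2356  0.2595] F [-0.  -0.2 -3.3] w 0.0178 t 6.65
[298.78978998 148.91544122]
```

View pics/m1a.png

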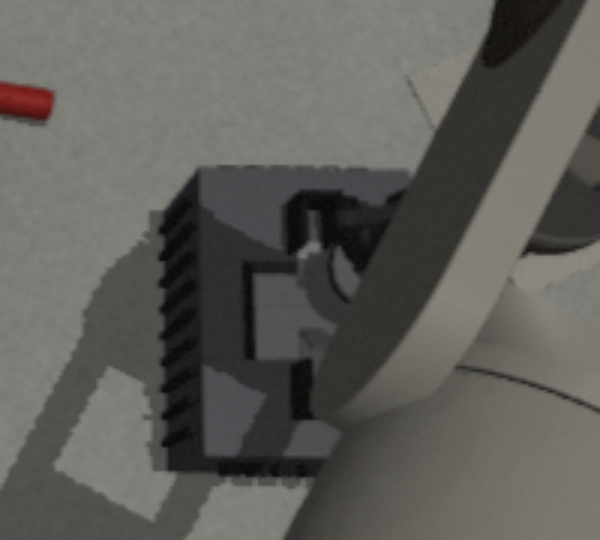

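View pics/m1b.png

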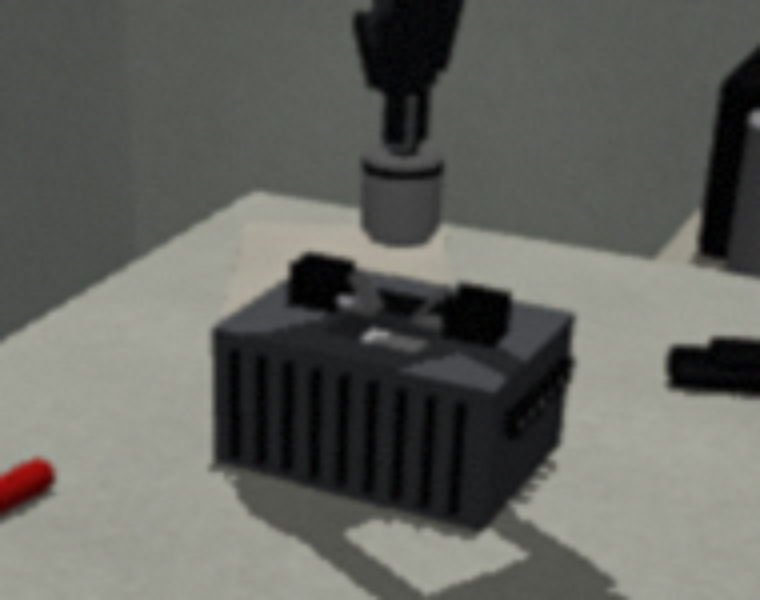

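```bash
python3 -m creep '[1,0.2,0.4,15,0, 1,0.2,0.4,30,0, 1,0.2,0.4,42,0, 1,0.2,0.4,54,0, 1,0.2,0.4,64,0, 1,0.2,0.4,74,0, 1,0.2,0.4,84,0, 1,0.2,0.4,84,0]' 120
python3 -c "
from h import *
go(.562,-.236,.1355,-1.7)
b=capture('side')
cv2.imwrite('pics/m2b.png',cv2.resize(b[70:220,200:390],None,fx=4,fy=4))
"
```

```text
t: 7.75
eef_pos: [0.5617, -0.236, 0.1743]
tcp_rot: [1.0, -0.015, -0.001, -0.0]
wrist_force: [0.1, -1.0, -4.7]
gripper_width: 0.0177
shift mm [ 0.4 -0.  38.8] turn 0.0006 | yaw -1.67 tilt z [-1.7e-03  8.0e-04 -1.0e+00] pos [ 0.5617 -0.236   0.1743] F [ 0.1 -1.  -4.7] w 0.0177 t 7.75
```

View pics/m2b.png

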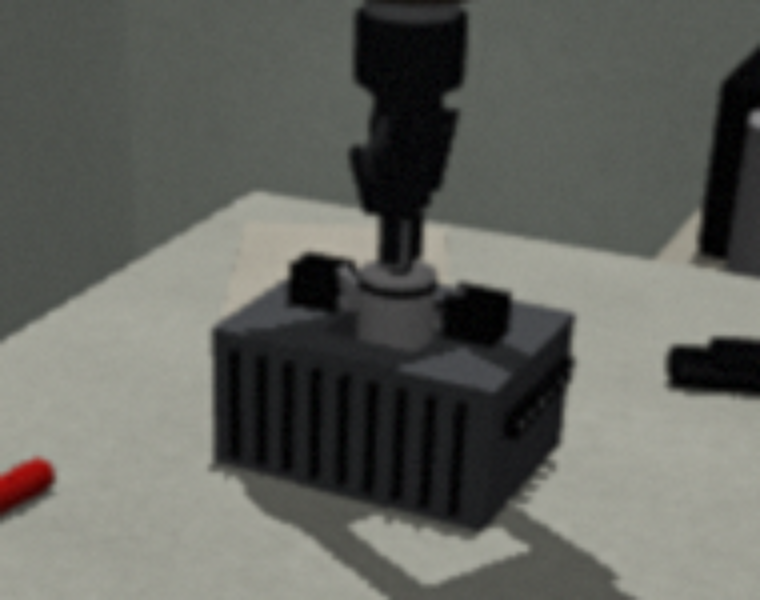

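The can is in the mouth between the parted latches and the force is low. I'll keep pushing.

```bash
python3 -m creep '[1,0.3,0,6,0, 1,0.3,0,12,0, 1,0.3,0,18,0, 1,0.3,0,24,0, 1,0.3,0,24,0]'
python3 -c "
from h import *
go(.562,-.236,.1355,-1.7)"
```

```text
t: 8.43
eef_pos: [0.5623, -0.2363, 0.1508]
tcp_rot: [1.0, -0.015, -0.0, -0.0]
wrist_force: [2.4, -0.6, 3.0]
gripper_width: 0.0177
shift mm [-0.3 -0.2 15.3] turn 0.0005 | yaw -1.67 tilt z [-5.e-04  1.e-04 -1.e+00] pos [ 0.5623 -0.2363  0.1508] F [ 2.4 -0.6  3. ] w 0.0177 t 8.425
```

```bash
python3 -m creep '[1,-0.3,0,4,0, 1,-0.3,0,8,0, 1,-0.3,0,11,0, 1,-0.3,0,13.5,0, 1,-0.3,0,15.3,0, 1,-0.3,0,15.3,0, 1,-0.3,0,15.3,0]'
python3 -c "
from h import *
go(.562,-.236,.1355,-1.7)
b=capture('side')
cv2.imwrite('pics/m3b.png',cv2.resize(b[100:200,230:360],None,fx=6,fy=6,interpolation=2))
"
```

```text
t: 9.3
eef_pos: [0.5624, -0.2362, 0.1363]
tcp_rot: [1.0, -0.014, 0.0, 0.0]
wrist_force: [0.4, 1.8, 8.8]
gripper_width: 0.0176
shift mm [-0.4 -0.2  0.8] turn 0.0007 | yaw -1.66 tilt z [ 9.e-04 -4.e-04 -1.e+00] pos [ 0.5624 -0.2362  0.1363] F [0.4 1.8 8.8] w 0.0176 t 9.3
```

View pics/m3b.png

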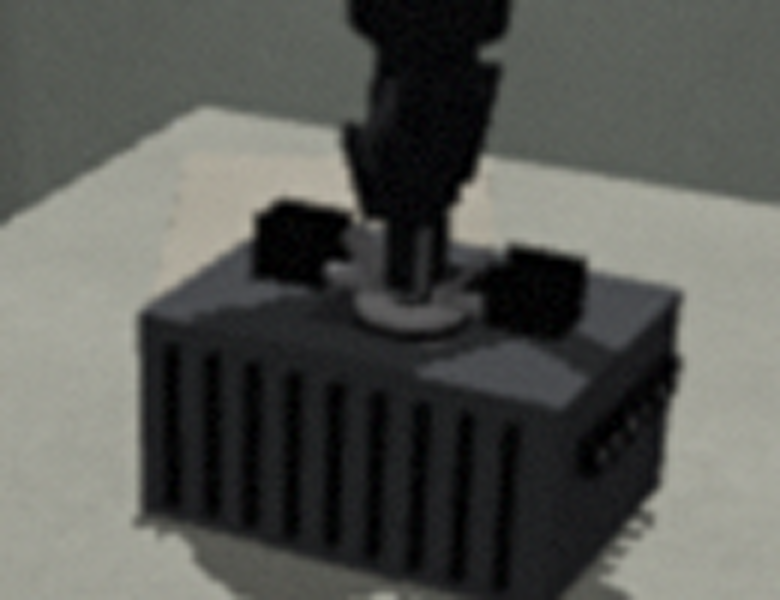

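The shoulder is near mouth level, and the net force of about 12 N fits the spring. I'll go on in small steps and watch for the stop.

```bash
python3 -m creep '[1,-0.3,0,1,0, 1,-0.3,0,1.3,0, 1,-0.3,0,1.3,0]'
python3 -c "
from h import *
go(.562,-.236,.1355,-1.7)
b=capture('side')
cv2.imwrite('pics/m4b.png',cv2.resize(b[100:200,230:360],None,fx=6,fy=6,interpolation=2))
"
```

```text
t: 9.72
eef_pos: [0.5624, -0.2363, 0.1357]
tcp_rot: [1.0, -0.014, 0.001, 0.0]
wrist_force: [0.2, 1.3, 8.6]
gripper_width: 0.0178
shift mm [-0.4 -0.2  0.2] turn 0.0008 | yaw -1.66 tilt z [ 2.1e-03 -8.0e-04 -1.0e+00] pos [ 0.5624 -0.2363  0.1357] F [0.2 1.3 8.6] w 0.0178 t 9.725
```

View pics/m4b.png

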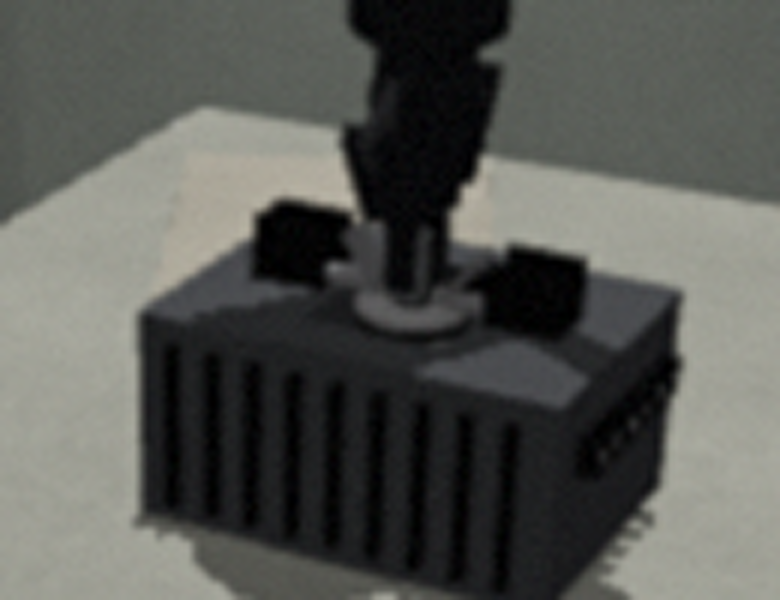

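Run:
```python
from h import *
for z in(.103,.106,.1075,.11,.114,.118):
    P=np.array([proj('side',(.5623+.028*np.cos(t),-.2363+.028*np.sin(t),z)) for t in np.linspace(0,6.28,60)])
    q=(P-[230,100]+.5)*6-.5
    print(z,"crop u",q[:,0].min().round(),q[:,0].max().round(),"v",q[:,1].min().round(),q[:,1].max().round())
# unit top corners near
c=np.radians(-1.7)
for a,b in((-.11,.08),(.11,.08),(-.11,-.08)):
    p=(.562+a*np.cos(c)-b*np.sin(c),-.236+a*np.sin(c)+b*np.cos(c),.11);print((proj('side',p)-[230,100]+.5)*6-.5)
```

```text
0.103 crop u 357.0 472.0 v 287.0 332.0
0.106 crop u 357.0 472.0 v 281.0 326.0
0.1075 crop u 357.0 472.0 v 279.0 323.0
0.11 crop u 357.0 472.0 v 274.0 318.0
0.114 crop u 358.0 473.0 v 266.0 311.0
0.118 crop u 358.0 473.0 v 259.0 303.0
[564.7347211  404.39431714]
[136.28352419 307.4328325 ]
[685.02758303 284.92838268]
```

```bash
python3 -m creep '[1,-0.3,0,0.8,0, 1,-0.3,0,1,0, 1,-0.3,0,1,0]'
python3 -c "
from h import *
go(.562,-.236,.1355,-1.7)
b=capture('side')
i=cv2.imread('pics/side1.png')
f=lambda x:cv2.resize(x[130:165,265:335],None,fx=8,fy=8,interpolation=2)
p=cv2.imread('pics/m2b.png')
cv2.imwrite('pics/m5b.png',cv2.convertScaleAbs(np.vstack([f(i),f(b)]),alpha=1.8))
"
```

```text
t: 10.15
eef_pos: [0.5624, -0.2362, 0.1354]
tcp_rot: [1.0, -0.014, 0.002, 0.001]
wrist_force: [-1.3, 2.1, 8.8]
gripper_width: 0.0174
shift mm [-0.4 -0.2 -0.1] turn 0.0008 | yaw -1.65 tilt z [ 0.0031 -0.0011 -1.    ] pos [ 0.5624 -0.2362  0.1354] F [-1.3  2.1  8.8] w 0.0174 t 10.15
```

View pics/m5b.png

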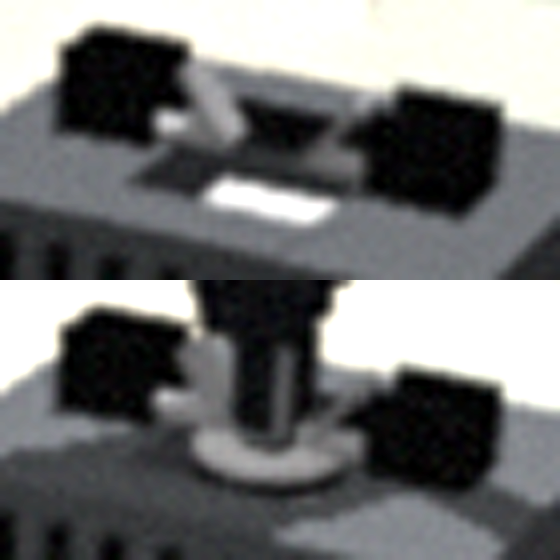

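The shoulder is about 2.5 mm below the mouth and the latches appear to reach over it. Before opening, I'll ease up about 4 mm and see whether the latches take the load.

```bash
python3 -m creep '[1,0,0,-2,0, 1,0,0,-3.5,0, 1,0,0,-4,0, 1,0,0,-4,0]'
python3 -c "
from h import *
go(.562,-.236,.1355,-1.7)"
```

```text
t: 10.7
eef_pos: [0.5625, -0.2362, 0.1399]
tcp_rot: [1.0, -0.014, 0.002, 0.001]
wrist_force: [-1.1, 0.8, 8.4]
gripper_width: 0.0177
shift mm [-0.5 -0.2  4.4] turn 0.0009 | yaw -1.65 tilt z [ 0.0036 -0.0013 -1.    ] pos [ 0.5625 -0.2362  0.1399] F [-1.1  0.8  8.4] w 0.0177 t 10.7
```

```bash
python3 -m creep '[1,0,0,-0.6,0, 1,0,0,-0.6,0, 1,0,0,-0.6,0]'
python3 -c "
from h import *
go(.562,-.236,.1355,-1.7)"
```

```text
t: 11.08
eef_pos: [0.5623, -0.2361, 0.1401]
tcp_rot: [1.0, -0.014, 0.002, 0.0]
wrist_force: [1.9, -2.2, -6.5]
gripper_width: 0.0179
shift mm [-0.3 -0.1  4.6] turn 0.0009 | yaw -1.65 tilt z [ 0.0031 -0.001  -1.    ] pos [ 0.5623 -0.2361  0.1401] F [ 1.9 -2.2 -6.5] w 0.0179 t 11.075
```

The force flipped from +8.4 to −6.5 N within 0.2 mm, so the latches are holding the shoulder. Now I'll release and retreat.

```bash
python3 -m creep '[0.7,0,0,0,0, 0.5,0,0,0,0, 0.4,0,0,0,0, 0.4,0,0,0,0, 0.4,0,0,-10,0, 0.4,0,0,-25,0, 0.4,0,0,-45,0, 0.4,0,0,-70,0, 0.4,0,0,-100,0, 0.4,0,0,-130,0, 0.4,0,0,-130,0]'
python3 -c "
from h import *
go(.30,-.50,.3,-1.7)
b=capture('side')
cv2.imwrite('pics/r1.png',cv2.resize(b[100:200,230:360],None,fx=6,fy=6,interpolation=2))
"
```

```text
t: 12.45
eef_pos: [0.5625, -0.2363, 0.2737]
tcp_rot: [1.0, -0.014, 0.004, 0.002]
wrist_force: [0.0, -0.4, -0.6]
gripper_width: 0.0513
shift mm [-254.6  271.2  -27.3] turn 0.001 | yaw -1.65 tilt z [ 0.0074 -0.0035 -1.    ] pos [ 0.5625 -0.2363  0.2737] F [ 0.  -0.4 -0.6] w 0.0513 t 12.45
```

View pics/r1.png

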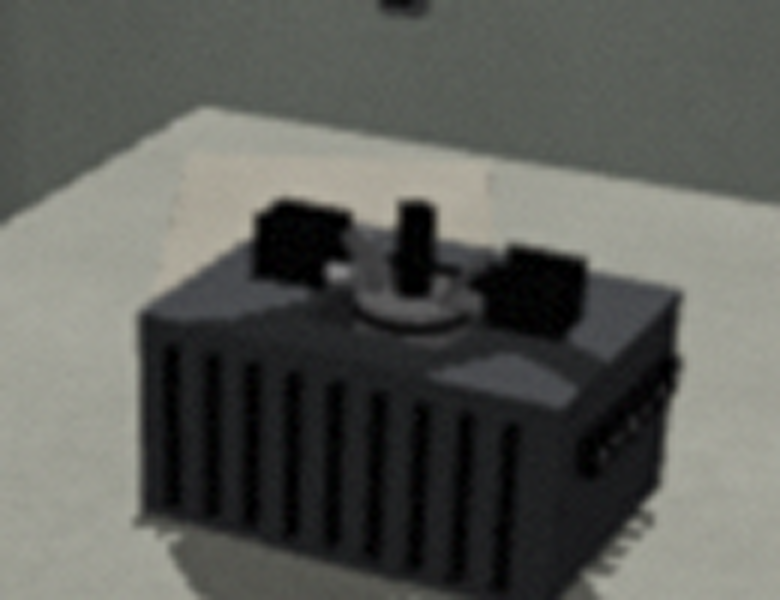

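The can stays down with its knob top at (418,205) and its shoulder at mouth level under the latches. I'll move the arm aside for one check from the top.

```bash
python3 -m creep '[0.4,-40,45,-27,0, 0.4,-80,90,-27,0, 0.4,-120,135,-27,0, 0.4,-160,180,-27,0, 0.4,-200,220,-27,0, 0.4,-240,260,-27,0, 0.4,-254,271,-27,0, 0.4,-254,271,-27,0, 0.4,-254,271,-27,0]'
python3 -c "
from h import *
go(.30,-.50,.3,-1.7)
a=capture('top')
o=np.zeros((480,800,3),np.uint8);o[:,:440]=cv2.resize(a[105:225,370:480],None,fx=4,fy=4,interpolation=2);o[:270,440:]=cv2.resize(a[100:370,100:460],(360,270));cv2.imwrite('pics/r2.png',o)
"
```

```text
t: 13.62
eef_pos: [0.3012, -0.4989, 0.298]
tcp_rot: [1.0, -0.014, 0.003, 0.001]
wrist_force: [-0.5, 0.1, 0.2]
gripper_width: 0.051
shift mm [-1.1  1.2 -2. ] turn 0.0018 | yaw -1.6 tilt z [ 0.0055 -0.0019 -1.    ] pos [ 0.3012 -0.4989  0.298 ] F [-0.5  0.1  0.2] w 0.051 t 13.625
```

View pics/r2.png

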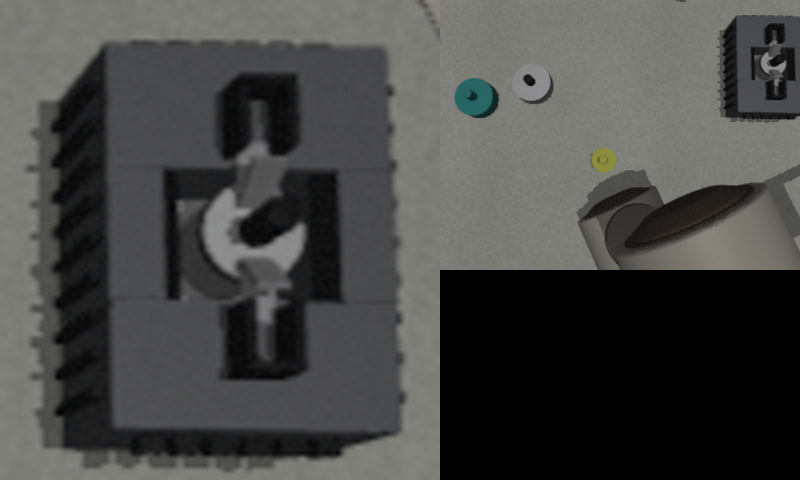

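Both latches lie over the can's shoulder, at crop (260,180) and (262,275). The wide can and the two look-alikes haven't moved. I'll hand it in.

```bash
python3 -c "
from station import sign_off
print(sign_off())"
```

```text
the job is handed in; nothing more can be done
None
```

I fitted the slim can into the shaft and handed the job in at about 13.7 s; the sign-off gives no verdict.

I gripped the can by its knob, with the fingers closing along y, and pushed until the shoulder was about 2.6 mm below the mouth. That depth is worked out from the tool position, assuming no slip in the grip. I then eased up before opening the fingers. At a press of about 0.030 the wrist force flipped from +8.4 to −6.5 N within 0.2 mm, which shows the latches took the load.

After release, the side and top pictures show the can staying down with both latches over its shoulder. The wide can and the look-alikes are where they were, and the gripper is clear and touching nothing. None of the checks failed. The side camera sat about 1 px off the computed positions, which is within its calibration error.

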